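Ready the mug drying stand

TASK

Get the mug drying stand ready: take the empty mug carrier by the wooden grip on top, hook it over the stand's rail near the rail's left-hand end, slide it along the rail (not lifted over) to the pointer under the rail, and leave it hanging there. Then pull the sprung leg at the stand's right end out by its crossbar until its index is level with the pointer beside the track, and only then, while holding the crossbar there, push the cam lever on the leg fully closed, away from the robot. The job ends holding: finish with the crossbar still gripped between the fingers, the leg at its mark and the lever closed; do not push the mugs and other pots about.

Things in the scene. Friction and masses are not known exactly. Their poses are not given: they have to be found in the camera images.
- stand: Mug stand, fixed. Origin on the table under the rail's line; x away from the robot, y left along the rail, yaw within 0.12 rad. Wooden beam along y from -20 to 340 mm, 50 mm wide, 36 high; cross feet 160 mm long, 20 high and 16 mm steel posts with 20 mm balls on top at y = 20 and 300 carry the rail. At y -20 to -360 lies the leg's track, a plate 90 mm wide, 10 high with 18 mm high side lips.
- rail_right (a point): Right end of the rail (on its axis, at the right post, y = 20 mm in the stand's frame).
- rail_left (a point): Point on the axis of the round steel rail (12 mm diameter, level, 200 mm above the table), 65 mm from the left post: a good place to hook the carrier on; its shelf clears the post here.
- rail_clip: Dark steel pointer clipped under the rail, fixed; 10 mm wide along the rail, with a 4 mm thick finger sticking out 50 mm away from the robot. All of it is over 6 mm below the rail's axis (the finger 18 mm), so the hook passes over it. Origin on the rail's axis at the mark; axes as the stand's; 65 to 165 mm right of rail_left.
- carrier: Empty aluminium mug carrier, 0.18 to 0.33 kg, standing upright, yaw within 0.4 rad. Origin under the centre of its 60 x 60 mm shelf, z up, a 4 mm strap rising at x = -15 mm. Held with its y along the rail (x away from the robot) and lowered, the hook goes over the rail; hung, the underside is 60 mm above the table and it swings freely.
- carrier_hook (a point): Centre of the hook, 140 mm above the carrier's origin; on the rail's axis when hung, and at the origin of rail_clip when at the mark. The hook is an inverted V, 24 mm wide along y, that centres itself on the rail; it opens downward, its mouth 26 mm wide (along x), lip on the +x side reaching 12 mm below this point.
- carrier_grip (a point): Centre of the carrier's wooden grip, 180 mm above the carrier's origin: 14 mm thick along the carrier's y (grip across this), 30 mm along x, 40 mm high. The hook's top is 152 mm above the origin, 28 mm below this point.
- leg (a joint): How far the leg is pulled out, m: 0 fully in, 0.140 at most, growing as it slides to the stand's -y (right). A spring pulls it in: 3 N when in, 6 N at 0.12; it flies back if let go. The lever does not really lock it. Starts at 0; the mark lies at 0.070 to 0.120.
- leg_index (a point): The leg's index: white line on the far edge of its dark sliding plate, level (along y) with the crossbar's middle. Point on the leg's centre line, 30 mm above the table (the sliding plate's top). Its y in the stand's frame is -0.085 m minus joint leg.
- leg_clip: Dark steel pointer clipped on the far side lip of the track, fixed. Origin on the table at the track's centre line, exactly at the length mark; the 4 mm thick finger itself stands 50 to 82 mm beyond (+x), 32 mm high. Axes as the stand's. The leg is at its mark when leg_index has the same y in the stand's frame.
- crossbar (a point): Dark wooden bar across the leg, fixed on the leg: 12 mm thick along y, from x = -75 to +50 mm, from 46 to 78 mm above the table. Origin on the table below the leg's index; axes as the stand's. Pull, and finally hold, the leg by this. (As a solid it is called leg_c0.)
- bar_near (a point): Place to grip the crossbar, on its top edge (78 mm above the table), 48 mm from the origin towards the robot: fingers close along the stand's y. From here the hand can slide along the bar, away from the robot, its -y finger pushing the lever's post.
- lever (a joint): Angle of the cam lever, rad: 0 open, 0.740 closed (end stop); starts at 0 to 0.12. It turns about an upright pin on the leg, its 58 mm arm pointing back to the crossbar. Friction of about 2 N at the post; stays where it is left.
- lever_post (a point): Top centre of the black upright post at the lever's end: 14 mm diameter, from 32 to 85 mm above the table, on the -y side of the crossbar 4 to 8 mm clear of it. It moves with the leg, and closing carries it 42 mm away from the robot (x in the crossbar's frame from -4 mm to +38 mm).
- lever_pivot (a point): The lever's pin, 44 mm above the table, 75 mm to the -y side of the crossbar, at x = 17 mm in its frame.
- mug_a: Bystander: two-tone mug, 80 mm across, 95 mm high, handle 31 mm; between robot and leg. Origin under its centre.
- mug_b: Bystander: mug of the same size beyond the stand. Origin under its centre.
- mug_c: Bystander: mug of the same size beyond the stand. Origin under its centre.
- bowl: Bystander: green bowl, 110 mm across, 45 mm high, in front to the right. Origin under its centre.
- jar: Bystander: small amber jar, 48 mm across, 70 mm high, to the right of the carrier. Origin under its centre.
- glaze_pot: Bystander: white pot, 76 mm across, 100 mm high, to the right of the stand. Origin under its centre.
- brush: Bystander: brush lying to the left.
Not all that is in view belongs to the job. Of the things that look like the carrier, the smallest one is meant.

How it is judged:
By the outcome, as a careful person would: the job done as asked, in the order asked, and still so for the second after the job is handed in, while the arm keeps its last pose, push and grip.
It also fails if it takes over 70 s, if anything falls off the work surface, if the arm or the gripper's body presses on something with over 40 N, if the wrist force passes 120 N, or if a joint passes its speed limit or range.

ROBOT

A 6-joint arm with a two-finger parallel gripper is mounted at the origin on the work surface. World frame = base frame: x ahead of the robot, y to its left, z up, the work surface at z = 0. Lengths are in m, angles in rad, forces in N, time in s.
With the tool pointing down it reaches from about 0.4 to 0.825 m from the base axis. Payload 7 kg.
Tool frame: the origin (TCP) lies at the very end of the fingers, on their centre line; the grasp point (between the pads) lies 19 mm behind it; z points along the fingers, x is the direction in which the jaws open and shut, and the axes are right-handed (so a half turn about z gives the same grasp; the last joint's range is limited). The gripper opens to 88 mm and grips with 3 to 60 N. Pads are 19 mm wide; open, the fingers measure 130 mm over their backs; the gripper's body (78 mm by 193 mm) begins 47 mm behind the grasp point.
Start: joints at [1.524, 0.359, 0.012, 0, -1.224, -0.288], TCP at [0.222, 0.637, 0.227] pointing down, gripper open.
Joint ranges: [-3.07, 3.07], [-1.43, 2.12], [-1.02, 1.25], [-3.03, 1.67], [-3.05, -0], [-3.03, 3.03]. Speed limits (rad/s): [2.39, 2.39, 3.01, 3.14, 3.14, 3.14].

INTERFACE

Orientations are given as [roll, pitch, yaw] about the fixed x, y, z axes, in that order (R = Rz(yaw) Ry(pitch) Rx(roll)).
In Python, from station import telemetry, grab_frame, arm, regions_of, pinpoint gives the robot as it stands. The module is installed in compiled form; this text tells all that it offers.
- The arm moves only by the shell command python3 -m inch 'ROWS' [FORCE]. ROWS is text: rows parted by semicolons, each of 7 numbers parted by spaces: the opening, from 0 (shut) to 1 (fully open), then the shift along the world's x, y, z in cm, then the turn, a rotation vector about the world's x, y, z in degrees. A call has 1 to 12 rows; each row is the pose to reach, as a shift and turn from the pose measured when the call began; what a row does not reach only later rows make up. A row lasts 1/8 s, in which the tool goes at most 62.5 mm and 10.7 degrees, less where a joint would pass 70% of its speed; a pose out of reach is approached as far as the arm can. A call with a gripper value outside its range is refused whole. The fingers move at their own pace and stop on an object; FORCE is the grip in N (left out, the last holds). Time passes only in rows, so rows that repeat a pose let the fingers close. It gives the time, the measured TCP pose, the force and the opening at its end, in the units of the state.
- telemetry.get_state(): the state, without advancing time (a new reading comes with each control period).
- grab_frame(name): name is "scene" or "top"; returns a dict with "pixels" (420x560x3 uint8, red, green, blue), "fx", "fy", "cx", "cy" (pixels), "dist_coeffs" ([k1, k2, p1, p2, k3] as OpenCV has them; the pictures are not rectified), "R" (3x3) and "t" (3): a world point X has camera coordinates R X + t. Camera axes: x right, y down, z forward; pixel columns grow to the right and rows downward; lengths in m; the calibration is good to about 2 mm. A picture is of the moment at which its call begins. There is no depth.
- arm.job_done(): hands the job in, once; it reports no verdict.
Trained networks look in the newest picture that a camera, given by its name, has taken for a name from the list of things; names that differ only in an ending like _2 or _b are one class to them, and where a whole thing is asked for, a point or a joint stands for the part that bears it (a point fixed in the world has none). Each returns a list of dicts, best first, with "p" (0 to 1); they miss things now and then, are a little off and sometimes report something else, mostly with a low value. They report only what shows in the picture. A call takes as long as a camera call. They do not tell look-alikes from the thing itself.
- regions_of(camera, name): "pixels" (420x560 bool, what is visible of it) and "bbox" ([left, top, right, bottom] in pixels, round what is visible of it).
- pinpoint(camera, name): "location" ([column, row] in pixels: a listed point, or the origin of a listed thing).
The state is a dict: "t": time; "q": joint angles; "qd": joint speeds; "joint_efforts": joint torques, N m; "eef_pos": TCP position; "ee_rot": TCP orientation; "force": force on the tool from outside, world axes, zero at the start; "moment": the same for the moment, N m; "width": finger opening in m.
Only numpy, scipy, OpenCV 4.12 (cv2) and the standard library are available. Lean on these libraries where they do the work, as an engineer would, in place of code of your own. Each camera call takes 0.05 s, during which the arm holds its last target. There are 200 camera calls.

## Working session

There is one attempt and no reset: what is moved stays moved. The work goes in short steps, Python scripts to look and compute and a shell command to move; the robot and the scene stay as the last step left them, time stands still between calls to the robot, and variables do not carry over. Pictures are saved under pics/ and viewed, about 8 in all and at most 12, crops included, and the job is handed in when it is done.

```bash
mkdir -p pics
cat > h.py <<'E'
import numpy as np, cv2
from station import telemetry, grab_frame, arm, regions_of, pinpoint
def K(f): return np.array([[f["fx"],0,f["cx"]],[0,f["fy"],f["cy"]],[0,0,1.]])
def ray(f,uv):
    p=cv2.undistortPoints(np.array([[uv]],float),K(f),np.array(f["dist_coeffs"],float))[0,0]
    R=np.array(f["R"]);t=np.array(f["t"]).ravel()
    return -R.T@t, R.T@np.array([p[0],p[1],1.])
def at_z(f,uv,z):
    c,d=ray(f,uv); return c+d*(z-c[2])/d[2]
def tri(rs):
    A=np.zeros((3,3));b=np.zeros(3)
    for c,d in rs:
        d=d/np.linalg.norm(d);P=np.eye(3)-np.outer(d,d);A+=P;b+=P@c
    X=np.linalg.solve(A,b)
    return X,[np.linalg.norm(np.cross(X-c,d/np.linalg.norm(d))) for c,d in rs]
def proj(f,X):
    return cv2.projectPoints(np.array(X,float).reshape(-1,1,3),cv2.Rodrigues(np.array(f["R"],float))[0],np.array(f["t"],float).ravel(),K(f),np.array(f["dist_coeffs"],float))[0][:,0]
def save(f,n): cv2.imwrite("pics/"+n,np.ascontiguousarray(f["pixels"][:,:,::-1]))
E
python3 - <<'E'
from h import *
fs={c:grab_frame(c) for c in("scene","top")}
im=np.hstack([fs[c]["pixels"] for c in fs])
for c in fs: save(fs[c],c+"0.png")
for n,z in [("rail_right",.2),("rail_left",.2),("rail_clip",.2),("carrier",0),("carrier_hook",.14),("carrier_grip",.18),("leg_index",.03),("leg_clip",0),("crossbar",0),("bar_near",.078),("lever_post",.085),("lever_pivot",.044),("mug_a",0),("mug_b",0),("bowl",0),("jar",0),("glaze_pot",0)]:
    for c in fs:
        print(n,c,[(round(d["p"],2),np.round(d["location"]).astype(int).tolist(),at_z(fs[c],d["location"],z).round(3)[:2].tolist()) for d in pinpoint(c,n)][:4])
E
```

```text
rail_right scene [(0.77, [281, 236], [0.619, -0.004])]
rail_right top [(0.58, [281, 167], [0.612, -0.012])]
rail_left scene [(0.63, [372, 232], [0.599, 0.207]), (0.28, [424, 210], [0.532, 0.336])]
rail_left top [(0.67, [189, 168], [0.603, 0.203]), (0.6, [213, 249], [0.416, 0.142])]
rail_clip scene [(0.63, [342, 232], [0.601, 0.136])]
rail_clip top [(0.41, [220, 171], [0.598, 0.131])]
carrier scene [(0.89, [342, 208], [0.408, 0.166]), (0.83, [370, 162], [0.234, 0.259]), (0.53, [239, 201], [0.401, -0.137])]
carrier top [(0.9, [130, 150], [0.681, 0.408]), (0.62, [179, 315], [0.235, 0.255]), (0.59, [216, 248], [0.417, 0.159]), (0.28, [219, 170], [0.629, 0.158])]
carrier_hook scene [(0.81, [350, 179], [0.405, 0.169]), (0.78, [383, 119], [0.186, 0.275]), (0.64, [466, 266], [0.647, 0.439])]
carrier_hook top [(0.86, [163, 326], [0.224, 0.267]), (0.85, [208, 252], [0.41, 0.162]), (0.75, [106, 134], [0.698, 0.433])]
carrier_grip scene [(0.65, [350, 174], [0.418, 0.165]), (0.37, [280, 234], [0.604, -0.008])]
carrier_grip top [(0.95, [205, 251], [0.411, 0.162]), (0.91, [159, 332], [0.215, 0.269]
[... 900 characters left out ...]
.027])]
mug_a top [(0.73, [287, 115], [0.786, -0.023]), (0.66, [329, 264], [0.383, -0.145]), (0.58, [193, 119], [0.769, 0.235])]
mug_b scene [(0.81, [237, 200], [0.4, -0.142]), (0.73, [371, 331], [0.77, 0.23]), (0.64, [268, 329], [0.777, -0.027])]
mug_b top [(0.73, [287, 115], [0.786, -0.023]), (0.66, [329, 264], [0.383, -0.145]), (0.58, [193, 119], [0.769, 0.235])]
bowl scene [(0.74, [185, 186], [0.357, -0.301])]
bowl top []
jar scene [(0.61, [290, 204], [0.404, 0.015])]
jar top [(0.76, [270, 253], [0.409, 0.014])]
glaze_pot scene [(0.87, [130, 216], [0.469, -0.442]), (0.71, [225, 258], [0.587, -0.156]), (0.35, [241, 239], [0.527, -0.118])]
glaze_pot top [(0.81, [437, 236], [0.465, -0.44])]
```

View pics/scene0.png

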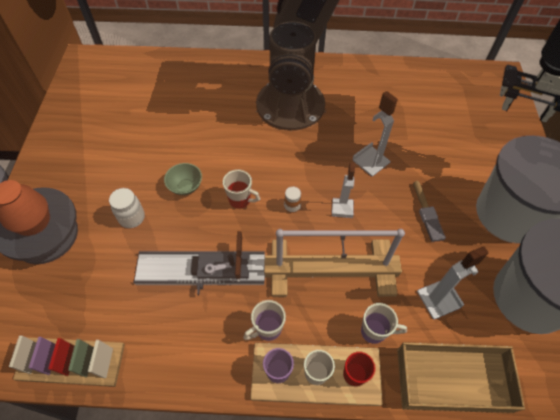

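View pics/top0.png

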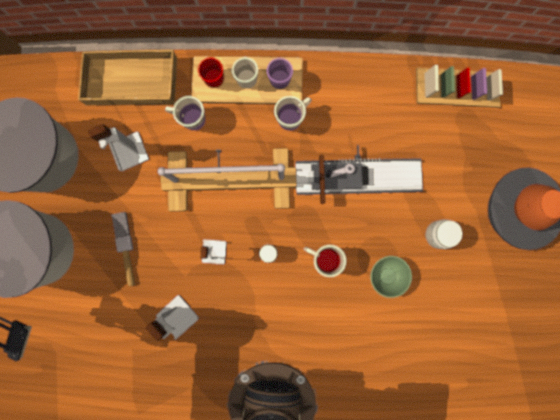

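Scene view: three look-alikes for the carrier, at scene px (344,205), (372,155) and (440,295); in the top view they are (213,250), (173,318) and (125,150). The smallest is (344,205), near the jar at (292,199). Rail runs from (280,233) to (398,233), its clip is at about (343,245), and the leg crossbar is at (240,255). I'll check the choice and the leg clip in close crops.

Run:
```python
from h import *
fs={c:grab_frame(c) for c in("scene","top")}
def cr(c,u,v,w,h): return cv2.resize(fs[c]["pixels"][v:v+h,u:u+w],(400,300),interpolation=cv2.INTER_CUBIC)
im=np.vstack([np.hstack([cr("scene",310,155,80,60),cr("top",185,230,60,45)]),np.hstack([cr("scene",170,225,100,75),cr("top",300,135,100,75)])])
cv2.imwrite("pics/crop1.png",im[:,:,::-1])
S=fs["scene"];T=fs["top"]
def t3(a,b): 
    X,e=tri([ray(S,a),ray(T,b)]); print(X.round(4),np.round(e,4))
t3([281,236],[281,167]);t3([372,232],[189,168]);t3([342,232],[220,171]);t3([350,179],[208,252]);t3([350,174],[205,251]);t3([342,208],[216,248]);t3([240,237],[322,190]);t3([208,266],[350,166])
```

```text
[ 0.6127 -0.0083  0.1875] [0.0033 0.0033]
[0.6031 0.2033 0.2085] [0.0008 0.0008]
[0.5993 0.1339 0.1953] [0.0028 0.0028]
[0.4087 0.1649 0.1432] [0.0044 0.0044]
[0.411  0.1649 0.1687] [0.0007 0.0007]
[0.4186 0.1607 0.0132] [0.0034 0.0034]
[ 0.5707 -0.1132  0.0944] [0.0023 0.0023]
[ 0.6394 -0.1894  0.0585] [0.0005 0.0005]
```

View pics/crop1.png

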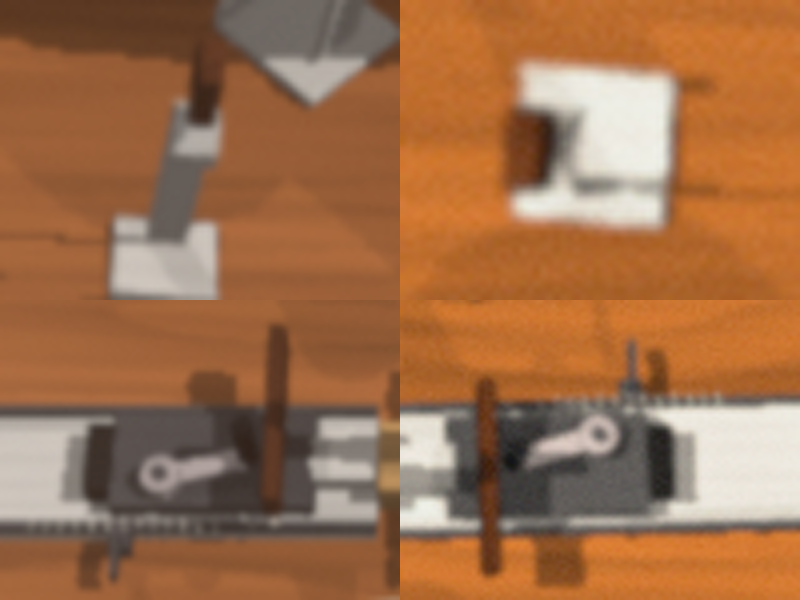

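Crop: the small carrier, shelf nearly square to the table axes, with the brown grip at top px (204,251). The leg clip's finger is at top px (358,146–156) and scene px (199,287–295). The crossbar's near end is at scene (239,231). Next I fit the stand and carrier poses.

Run:
```python
from h import *
from scipy.optimize import least_squares
fs={c:grab_frame(c) for c in("scene","top")};S=fs["scene"];T=fs["top"]
obs=[("rr",(0,.02,.2),[281,236],[281,167]),("rl",(0,.235,.2),[372,232],[189,168]),
("ballR",(0,.02,.208),[280,232],[281,168]),("ballL",(0,.3,.208),[398,233],[164,171]),
("tfn",(.045,-.36,.018),[136,283],[422,160]),("tnr",(-.045,-.36,.018),[137,253],[423,192]),
("idxbarnear",(-.075,-.085,.078),[239.3,231.5],[321.7,202.5]),("barfar",(.05,-.085,.078),[237.5,277],[321.2,154.6])]
def W(p,X): 
    c,s=np.cos(p[2]),np.sin(p[2]);X=np.array(X);return np.array([p[0]+c*X[0]-s*X[1],p[1]+s*X[0]+c*X[1],X[2]])
def res(p):
    return np.concatenate([proj(f,W(p,o[1]))[0]-o[k] for o in obs for k,f in((2,S),(3,T))])
r=least_squares(res,[.61,-.03,0],loss="soft_l1",x_scale=[.01,.01,.01])
print("stand",r.x.round(4));
for o,e in zip(obs,res(r.x).reshape(-1,4)): print(o[0],e.round(1))
p=r.x
print("rail_left",W(p,(0,.235,.2)).round(4))
# clips in stand frame
def st(X): 
    d=np.array(X)[:2]-p[:2];c,s=np.cos(p[2]),np.sin(p[2]);return (c*d[0]+s*d[1],-s*d[0]+c*d[1])
for f,uv in((S,[198.7,290]),(T,[358,147]),(T,[357.5,152])): print("legclip y",np.round(st(at_z(f,uv,.032)),4))
for f,uv in((S,[342,232]),(T,[220,171])): print("railclip",np.round(st(at_z(f,uv,.2)),4))
for f,uv in((S,[343.5,258]),(S,[343.5,240]),(T,[219.3,151])): print("rfinger",np.round(st(at_z(f,uv,.18)),4))
for uv in([520,62],[677,72],[667,228],[512,218]): print("shelf",at_z(T,[185+(uv[0]-400)/6.667,230+uv[1]/6.667],.004).round(4))
print(tri([ray(S,[388,103]),ray(T,[159,332])]),tri([ray(S,[474,257]),ray(T,[101,131])]))
s=telemetry.get_state();print({k:np.round(s[k],3) for k in("t","eef_pos","ee_rot","width","force")})
```

```text
stand [ 0.6128 -0.0301  0.0478]
rr [-2.2 -3.  -0.6 -0.4]
rl [-0.5  1.2 -0.3  1.1]
ballR [-1.1 -0.6 -0.6 -1.9]
ballL [ 2.1 -1.4 -3.2 -1.5]
tfn [-3.8 -1.5 -1.4 -2.6]
tnr [ 0.7 -2.6 -0.7 -1.5]
idxbarnear [-0.8 -1.3  0.9 -0.5]
barfar [-1.3 -2.7 -0.1 -1.1]
rail_left [0.6016 0.2046 0.2   ]
legclip y [ 0.0735 -0.1825]
legclip y [ 0.0736 -0.1876]
legclip y [ 0.0601 -0.1857]
railclip [-0.0031  0.1665]
railclip [-0.0066  0.1612]
rfinger [0.0539 0.1683]
rfinger [0.0073 0.1718]
rfinger [0.0445 0.1645]
shelf [0.4408 0.1942 0.004 ]
shelf [0.4384 0.1306 0.004 ]
shelf [0.3758 0.1329 0.004 ]
shelf [0.378  0.1956 0.004 ]
(array([0.22598063, 0.25857751, 0.24368745]), [np.float64(0.0049069732345368685), np.float64(0.004906973234536948)]) (array([0.67999621, 0.40689998, 0.25590978]), [np.float64(0.0020537747135223883), np.float64(0.002053774713522259)])
{'t': np.float64(2.0), 'eef_pos': array([0.222, 0.637, 0.227]), 'ee_rot': array([-3.142,  0.   , -1.906]), 'width': np.float64(0.088), 'force': array([-0.295,  0.219, -0.091])}
```

```bash
python3 -m inch '1 0 0 6 0 0 0; 1 0 0 12 0 0 0; 1 3 -6 14 0 0 5; 1 6 -12 14 0 0 10; 1 9 -18 14 0 0 15; 1 12 -24 14 0 0 17; 1 14 -30 14 0 0 17; 1 16 -36 14 0 0 17; 1 18 -42 14 0 0 17; 1 18.8 -47.4 14 0 0 17; 1 18.8 -47.4 10 0 0 17; 1 18.8 -47.4 7 0 0 17'
python3 - <<'E'
from h import *
fs={c:grab_frame(c) for c in("scene","top")};S=fs["scene"];T=fs["top"]
for n in("carrier_grip","carrier_hook"):
  for c in fs: print(n,c,[(round(d["p"],2),np.round(d["location"],1).tolist()) for d in pinpoint(c,n)][:4])
def cr(c,u,v,w,h): return cv2.resize(fs[c]["pixels"][v:v+h,u:u+w],(400,300),interpolation=cv2.INTER_CUBIC)
cv2.imwrite("pics/crop2.png",np.hstack([cr("scene",300,140,100,75),cr("top",170,210,100,75)])[:,:,::-1])
print(telemetry.get_state()["ee_rot"])
E
```

```text
t: 3.5
eef_pos: [0.4097, 0.1618, 0.2958]
ee_rot: [-3.141, 0.001, -1.611]
force: [-0.5, 1.9, 0.2]
width: 0.0877
carrier_grip scene [(0.75, [351.1, 172.0]), (0.61, [473.2, 258.2]), (0.39, [347.3, 179.2])]
carrier_grip top [(0.7, [101.2, 128.9]), (0.55, [156.9, 330.2]), (0.45, [207.9, 251.0])]
carrier_hook scene [(0.97, [348.9, 178.2]), (0.77, [466.2, 264.7]), (0.64, [350.6, 171.7])]
carrier_hook top [(0.84, [108.4, 137.5]), (0.66, [161.1, 326.6]), (0.55, [205.9, 251.6]), (0.28, [320.4, 176.7])]
[-3.13973947e+00  1.21896042e-03 -1.60819944e+00]
```

View pics/crop2.png

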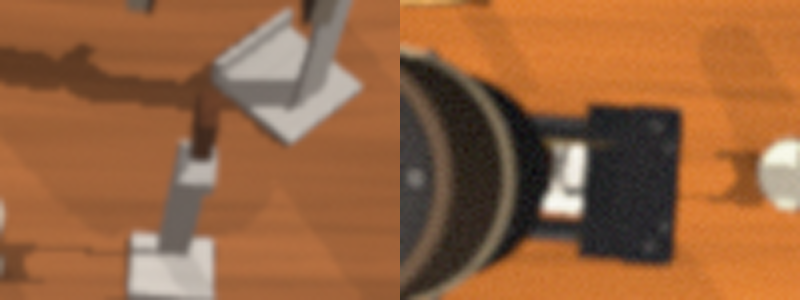

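The grip (scene px (351,172)) is under the open jaws. I go down and close.

```bash
python3 -m inch '1 0 0.2 -5 0 0 0; 1 0 0.2 -10 0 0 0; 1 0 0.2 -13 0 0 0; 1 0 0.2 -13 0 0 0; 0.1 0 0.2 -13 0 0 0; 0.1 0 0.2 -13 0 0 0; 0 0 0.2 -13 0 0 0; 0 0 0.2 -13 0 0 0; 0 0 0.2 -13 0 0 0; 0 0 0.2 -13 0 0 0;0 0 0.2 -13 0 0 0' 40
```

```text
t: 5.18
eef_pos: [0.4105, 0.1662, 0.1681]
ee_rot: [-3.14, 0.001, -1.608]
force: [0.0, -0.5, 0.4]
width: 0.0236
```

```bash
python3 -m inch '0 0 0 0 0 0 0; 0 0 0 0 0 0 0;0 0 0 0 0 0 0;0 0 0 0 0 0 0' 40;  python3 -m inch '0 0 0 0 0 0 0;0 0 0 2 0 0 0;0 0 0 5 0 0 0;0 0 0 5 0 0 0'
python3 - <<'E'
from h import *
fs={c:grab_frame(c) for c in("scene","top")};S=fs["scene"];T=fs["top"]
for n in("carrier_grip","carrier_hook","carrier"):
  for c in fs: print(n,c,[(round(d["p"],2),np.round(d["location"],1).tolist()) for d in pinpoint(c,n)][:4])
def cr(c,u,v,w,h): return cv2.resize(fs[c]["pixels"][v:v+h,u:u+w],(400,300),interpolation=cv2.INTER_CUBIC)
cv2.imwrite("pics/crop3.png",np.hstack([cr("scene",300,130,120,90),cr("top",170,210,100,75)])[:,:,::-1])
E
```

```text
t: 5.68
eef_pos: [0.4104, 0.166, 0.168]
ee_rot: [-3.14, 0.001, -1.608]
force: [0.5, -0.3, -1.4]
width: 0.014
t: 6.18
eef_pos: [0.4113, 0.167, 0.2198]
ee_rot: [-3.137, 0.004, -1.608]
force: [0.4, -0.8, -2.0]
width: 0.0137
carrier_grip scene [(0.8, [390.4, 103.1]), (0.79, [355.8, 158.1])]
carrier_grip top [(0.7, [101.6, 133.1]), (0.61, [154.1, 330.5]), (0.24, [389.0, 274.6])]
carrier_hook scene [(0.91, [383.7, 121.4]), (0.7, [129.6, 214.2]), (0.65, [352.3, 167.1]), (0.62, [467.8, 266.3])]
carrier_hook top [(0.92, [163.6, 326.7]), (0.69, [329.1, 173.9]), (0.64, [106.5, 135.9]), (0.45, [205.5, 250.1])]
carrier scene [(0.93, [369.5, 163.8]), (0.7, [344.9, 198.4]), (0.7, [437.8, 298.8])]
carrier top [(0.94, [129.8, 155.0]), (0.65, [177.2, 314.1]), (0.63, [210.9, 249.8]), (0.19, [192.8, 117.9])]
```

View pics/crop3.png

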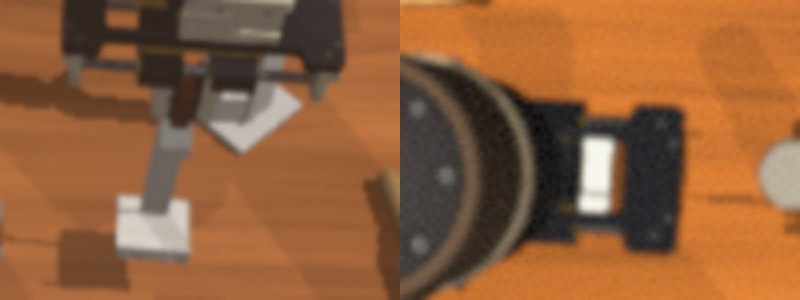

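Held upright (width 14 mm). I carry it to above rail_left with the lip clear of the rail.

```bash
python3 -m inch '0 0 0 3 0 0 0;0 0 0 5.2 0 0 0;0 4 1 5.2 0 0 2;0 8 2 5.2 0 0 4.9;0 12 3 5.2 0 0 4.9;0 16 3.8 5.2 0 0 4.9;0 19.1 3.8 5.2 0 0 4.9;0 19.1 3.8 5.2 0 0 4.9;0 19.1 3.8 5.2 0 0 4.9'
python3 - <<'E'
from h import *
fs={c:grab_frame(c) for c in("scene","top")};S=fs["scene"];T=fs["top"]
for n in("carrier_grip","carrier_hook","carrier","rail_left"):
  for c in fs: print(n,c,[(round(d["p"],2),np.round(d["location"],1).tolist()) for d in pinpoint(c,n)][:4])
def cr(c,u,v,w,h): return cv2.resize(fs[c]["pixels"][v:v+h,u:u+w],(400,300),interpolation=cv2.INTER_CUBIC)
cv2.imwrite("pics/crop4.png",np.hstack([cr("scene",310,190,120,90),cr("top",150,120,100,75)])[:,:,::-1])
E
```

```text
t: 7.7
eef_pos: [0.6006, 0.2036, 0.2685]
ee_rot: [3.141, -0.001, -1.523]
force: [-0.0, -0.7, -1.6]
width: 0.0138
carrier_grip scene [(0.98, [386.3, 103.6]), (0.72, [378.3, 213.9]), (0.71, [472.5, 260.3]), (0.36, [341.4, 233.1])]
carrier_grip top [(0.89, [153.3, 330.0])]
carrier_hook scene [(0.85, [382.6, 119.4]), (0.78, [373.3, 222.4]), (0.7, [467.3, 268.3])]
carrier_hook top [(0.86, [164.9, 324.5]), (0.72, [286.7, 117.7]), (0.55, [188.2, 169.8])]
carrier scene [(0.71, [366.1, 249.7]), (0.66, [443.5, 296.9])]
carrier top [(0.87, [176.0, 315.0]), (0.57, [196.9, 174.7]), (0.52, [270.5, 251.8]), (0.5, [323.7, 189.9])]
rail_left scene [(0.96, [374.8, 231.8])]
rail_left top [(0.95, [186.1, 172.3])]
```

View pics/crop4.png

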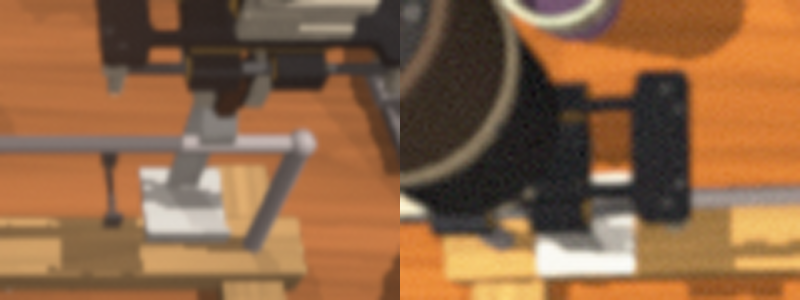

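Run:
```python
from h import *
S=grab_frame("scene");T=grab_frame("top")
for uv in([373.3,222.4],):print("hook",at_z(S,uv,.2405))
for uv in([360,233.3],[345,233.3],[330,233.5],[393,232.8]):print("rail S",at_z(S,uv,.2))
for uv in([245,168.5],):print("rail T",at_z(T,uv,.2))
print("grip",at_z(S,[378.3,213.9],.28))
# shelf corners scene crop (145,170),(140,232),(228,238),(222,170)
for x,y in((145,170),(140,232),(228,238),(222,170)): print("shelf",at_z(S,[310+x/3.333,190+y/3.333],.1045).round(4))
```

```text
hook [0.59615451 0.20159306 0.2405    ]
rail S [0.60312507 0.17777864 0.2       ]
rail S [0.60486641 0.14291099 0.2       ]
rail S [0.60713617 0.10811163 0.2       ]
rail S [0.59796363 0.25490048 0.2       ]
rail T [0.6055594  0.07220987 0.2       ]
grip [0.59748735 0.20509588 0.28      ]
shelf [0.5731 0.178  0.1045]
shelf [0.6253 0.1723 0.1045]
shelf [0.6271 0.2376 0.1045]
shelf [0.5702 0.2368 0.1045]
```

```bash
python3 -m inch '0 0.2 0 0 0 0 0;0 0.2 0 -1.5 0 0 0;0 0.2 0 -2.5 0 0 0;0 0.2 0 -3.4 0 0 0;0 0.2 0 -3.7 0 0 0; 0 0.2 0 -3.7 0 0 0'
```

```text
t: 9.05
eef_pos: [0.6031, 0.2039, 0.2323]
ee_rot: [-3.141, -0.0, -1.523]
force: [0.1, 0.3, -3.0]
width: 0.0138
```

```bash
python3 -m inch '0 0 0 -0.2 0 0 0;0 0 0 -0.2 0 0 0;0 0 0 -0.3 0 0 0;0 0 0 -0.3 0 0 0'
python3 - <<'E'
from h import *
S=grab_frame("scene");T=grab_frame("top")
for n,z in(("carrier_hook",.2),("carrier",.06)):
  print(n,[(round(d["p"],2),np.round(d["location"],1).tolist(),at_z(S,d["location"],z).round(4)) for d in pinpoint("scene",n)][:4])
cv2.imwrite("pics/crop5.png",cv2.resize(S["pixels"][190:280,310:430],(640,480),interpolation=cv2.INTER_CUBIC)[:,:,::-1])
E
```

```text
t: 9.55
eef_pos: [0.6032, 0.2039, 0.2297]
ee_rot: [-3.14, 0.0, -1.523]
force: [-1.1, -0.3, 1.0]
width: 0.0137
carrier_hook [(0.89, [386.0, 116.0], array([0.2309, 0.2669, 0.2   ])), (0.68, [464.6, 267.4], array([0.6787, 0.4092, 0.2   ])), (0.67, [372.5, 231.4], array([0.5966, 0.2072, 0.2   ]))]
carrier [(0.93, [364.8, 259.1], array([0.6008, 0.2128, 0.06  ])), (0.71, [371.6, 160.9], array([0.2789, 0.2495, 0.06  ])), (0.65, [441.7, 297.5], array([0.6972, 0.3994, 0.06  ])), (0.33, [208.4, 267.2], array([ 0.6433, -0.1872,  0.06  ]))]
```

View pics/crop5.png

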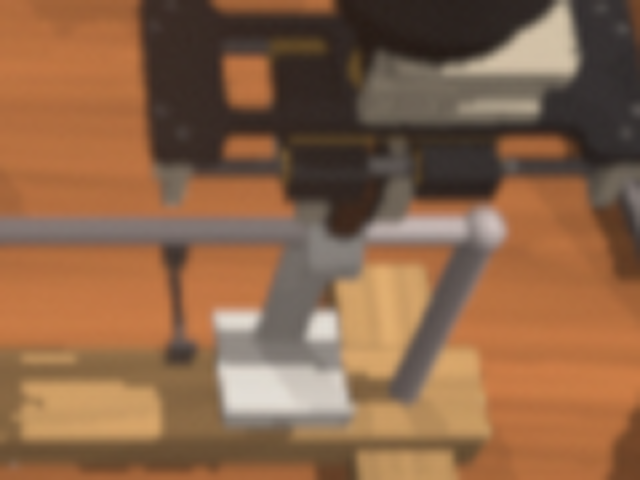

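The hook sits over the rail at crop (335,235), and the wrist load went from -3 to +1 N. The clip is at crop (177,255), about 67 mm to the right. I slide along the rail.

```bash
python3 -m inch '0 0.05 -1 0 0 0 0;0 0.1 -2 0 0 0 0;0 0.14 -3 0 0 0 0;0 0.19 -4 0 0 0 0;0 0.24 -5 0 0 0 0;0 0.28 -5.8 0 0 0 0;0 0.3 -6.2 0 0 0 0;0 0.3 -6.2 0 0 0 0;0 0.3 -6.2 0 0 0 0'
python3 - <<'E'
from h import *
S=grab_frame("scene");T=grab_frame("top")
for n,z in(("carrier_hook",.2),("carrier",.06),("rail_clip",.2)):
  print(n,[(round(d["p"],2),np.round(d["location"],1).tolist(),at_z(S,d["location"],z).round(4)) for d in pinpoint("scene",n)][:4])
cv2.imwrite("pics/crop6.png",cv2.resize(S["pixels"][205:280,300:400],(800,600),interpolation=cv2.INTER_CUBIC)[:,:,::-1])
E
```

```text
t: 10.88
eef_pos: [0.6061, 0.1418, 0.2296]
ee_rot: [-3.141, -0.0, -1.522]
force: [-0.9, -0.6, -1.4]
width: 0.0139
carrier_hook [(0.8, [467.5, 264.1], array([0.6703, 0.4172, 0.2   ])), (0.61, [344.6, 231.2], array([0.5993, 0.1421, 0.2   ]))]
carrier [(0.83, [338.9, 256.9], array([0.5977, 0.1458, 0.06  ])), (0.83, [439.7, 297.6], array([0.6977, 0.3943, 0.06  ])), (0.3, [269.2, 330.0], array([ 0.7975, -0.0233,  0.06  ])), (0.21, [238.8, 237.0], array([ 0.5526, -0.1181,  0.06  ]))]
rail_clip []
```

View pics/crop6.png

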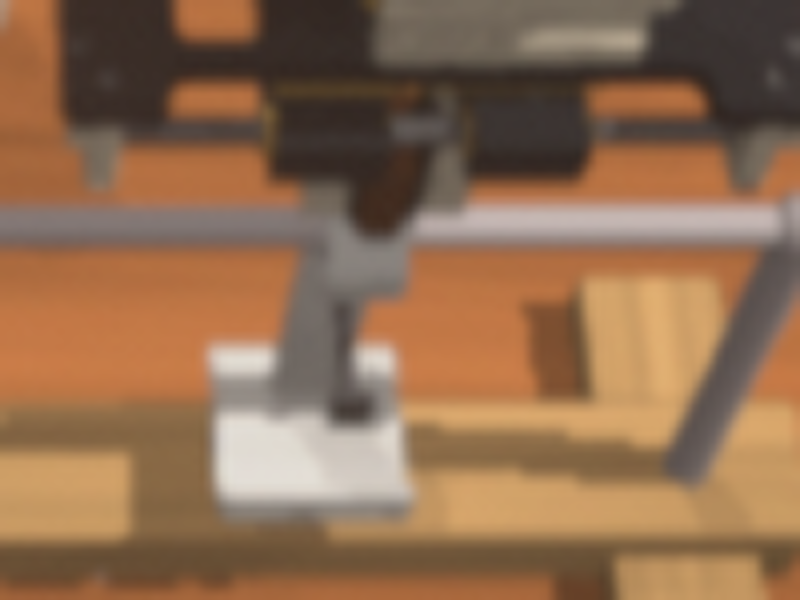

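Run:
```python
from h import *
S=grab_frame("scene")
p=(.6128,-.0301,.0478);c,s=np.cos(p[2]),np.sin(p[2])
def st(X): d=X[:2]-np.array(p[:2]);return np.round([c*d[0]+s*d[1],-s*d[0]+c*d[1]],4)
P=lambda x,y:[300+x/8,205+y/8]
print("lip bottom",st(at_z(S,P(330,292),.188)),st(at_z(S,P(407,296),.188)))
print("lip top", st(at_z(S,P(328,238),.2)),st(at_z(S,P(410,238),.2)))
for x,y in((344,310),(345,360),(352,395),(350,412)): print("finger",[st(at_z(S,P(x,y),z)) for z in(.178,.182)])
for x,y in((163,248),(188,248),(163,264),(188,264)): print("clip body",st(at_z(S,[310+x/5.333,190+y/5.333],.186)))
for x,y in((168,352),(194,352),(172,300),(184,300)): print("finger tip5",st(at_z(S,[310+x/5.333,190+y/5.333],.18)))
d=np.array([.6061,.1418]);print("tcp",st(d))
# model: project finger at hypotheses
for y in(.162,.165,.168,.171):
  X=[(0,y,.188),(.03,y,.180),(.05,y,.180)];W=[(p[0]+c*a-s*b,p[1]+s*a+c*b,z) for a,b,z in X]
  print(y,((proj(S,W)-[300,205])*8).round(0).tolist())
```

```text
lip bottom [0.0155 0.1649] [0.0167 0.1872]
lip top [0.0042 0.1636] [0.0041 0.1874]
finger [array([0.0162, 0.1702]), array([0.0182, 0.1695])]
finger [array([0.0325, 0.1693]), array([0.0345, 0.1686])]
finger [array([0.0437, 0.1705]), array([0.0457, 0.1698])]
finger [array([0.0491, 0.1695]), array([0.0511, 0.1688])]
clip body [0.0012 0.1646]
clip body [0.0012 0.1756]
clip body [0.0092 0.164 ]
clip body [0.0092 0.175 ]
finger tip5 [0.0488 0.1641]
finger tip5 [0.0488 0.1753]
finger tip5 [0.0237 0.1676]
finger tip5 [0.0237 0.1729]
tcp [0.0015 0.172 ]
0.162 [[316.0, 245.0], [320.0, 349.0], [325.0, 412.0]]
0.165 [[327.0, 245.0], [331.0, 349.0], [335.0, 412.0]]
0.168 [[337.0, 245.0], [341.0, 349.0], [346.0, 412.0]]
0.171 [[347.0, 245.0], [351.0, 349.0], [356.0, 412.0]]
```

```bash
python3 -m inch '0 0.01 -0.3 0 0 0 0;0 0.03 -0.6 0 0 0 0;0 0.03 -0.6 0 0 0 0;0 0.03 -0.6 0 0 0 0'
python3 - <<'E'
from h import *
S=grab_frame("scene");T=grab_frame("top")
cv2.imwrite("pics/crop7.png",np.hstack([cv2.resize(S["pixels"][220:265,320:370],(500,450),interpolation=cv2.INTER_CUBIC),cv2.resize(T["pixels"][140:200,200:240],(300,450),interpolation=cv2.INTER_CUBIC)])[:,:,::-1])
E
```

```text
t: 11.68
eef_pos: [0.6064, 0.1358, 0.2297]
ee_rot: [-3.141, -0.0, -1.522]
force: [-0.4, -0.7, -1.5]
width: 0.0138
```

View pics/crop7.png

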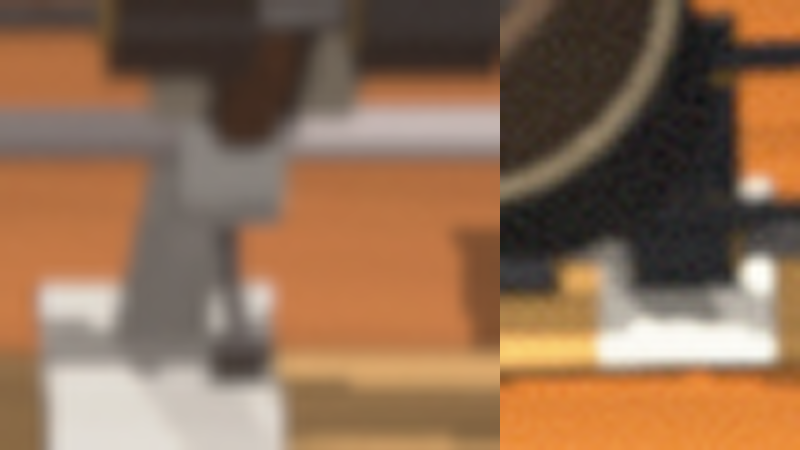

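Aligned: the lip centre at crop x≈231 matches the finger at x≈230. I release, rise and go over to the crossbar.

```bash
python3 -m inch '0.05 0 0 -0.1 0 0 0;0.15 0 0 -0.1 0 0 0;0.3 0 0 -0.1 0 0 0;0.5 0 0 -0.1 0 0 0;0.5 0 0 -0.1 0 0 0;0.5 0 0 -0.1 0 0 0'
python3 -m inch '0.5 0 0 2 0 0 0;0.5 0 0 5 0 0 0;0.5 0 0 9 0 0 0;0.5 -1 -4 10 0 0 0;0.5 -2 -9 10 0 0 0;0.5 -3 -14 10 0 0 0;0.5 -4.5 -20 10 0 0 0;0.5 -4.5 -25.1 10 0 0 0;0.5 -4.5 -25.1 6 0 0 0;0.5 -4.5 -25.1 2 0 0 0;0.5 -4.5 -25.1 2 0 0 0'
python3 - <<'E'
from h import *
S=grab_frame("scene");T=grab_frame("top")
for n in("bar_near","lever_post"):
  print(n,[(round(d["p"],2),np.round(d["location"],1).tolist(),at_z(S,d["location"],.08).round(4)) for d in pinpoint("scene",n)][:3])
cv2.imwrite("pics/crop8.png",np.hstack([cv2.resize(S["pixels"][200:300,180:380],(800,400),interpolation=cv2.INTER_CUBIC)])[:,:,::-1])
E
```

```text
t: 12.52
eef_pos: [0.6065, 0.1358, 0.2285]
ee_rot: [-3.141, -0.001, -1.522]
force: [0.2, 1.2, 0.5]
width: 0.043
t: 13.9
eef_pos: [0.5596, -0.1154, 0.2458]
ee_rot: [3.137, -0.0, -1.523]
force: [-0.3, -0.4, -0.2]
width: 0.0435
bar_near [(0.84, [238.7, 240.5], array([ 0.5734, -0.115 ,  0.08  ])), (0.53, [207.5, 269.9], array([ 0.6596, -0.1848,  0.08  ])), (0.36, [346.1, 221.7], array([0.5029, 0.1645, 0.08  ]))]
lever_post [(0.61, [224.8, 256.7], array([ 0.6213, -0.1458,  0.08  ]))]
```

View pics/crop8.png

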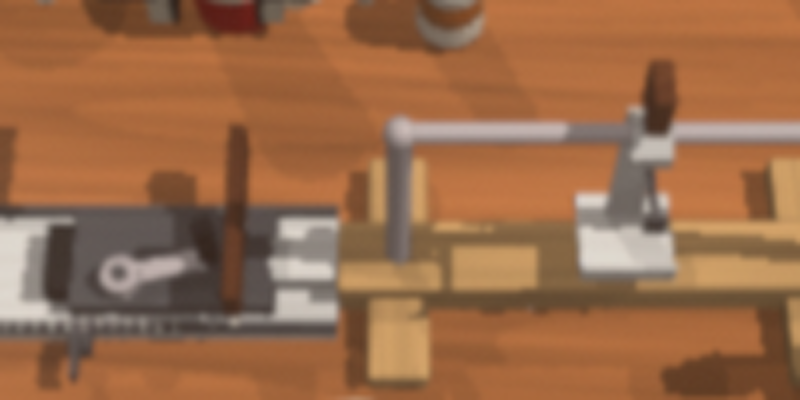

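The carrier hangs at the pointer. The bar is at crop (236,220). I descend straddling it, then close.

```bash
python3 -m inch '0.5 0 0 -5 0 0 0;0.5 0 0 -10 0 0 0;0.5 0 0 -14 0 0 0;0.5 0 0 -17 0 0 0;0.5 0 0 -18.8 0 0 0;0.5 0 0 -18.8 0 0 0;0 0 0 -18.8 0 0 0;0 0 0 -18.8 0 0 0;0 0 0 -18.8 0 0 0;0 0 0 -18.8 0 0 0;0 0 0 -18.8 0 0 0;0 0 0 -18.8 0 0 0' 25
```

```text
t: 15.6
eef_pos: [0.5632, -0.1169, 0.0634]
ee_rot: [-3.137, -0.003, -1.522]
force: [1.6, -10.7, 0.2]
width: 0.0116
```

```bash
python3 -m inch '0 0.05 -1 0 0 0 0;0 0.12 -2.5 0 0 0 0;0 0.19 -4 0 0 0 0;0 0.26 -5.5 0 0 0 0;0 0.34 -7 0 0 0 0;0 0.42 -8.6 0 0 0 0;0 0.42 -8.6 0 0 0 0;0 0.42 -8.6 0 0 0 0'
python3 - <<'E'
from h import *
S=grab_frame("scene");T=grab_frame("top")
for n in("leg_index","lever_post","leg_clip"):
  print(n,[(round(d["p"],2),np.round(d["location"],1).tolist()) for d in pinpoint("scene",n)][:3])
cv2.imwrite("pics/crop9.png",np.hstack([cv2.resize(S["pixels"][250:305,165:235],(560,440),interpolation=cv2.INTER_CUBIC),cv2.resize(T["pixels"][135:190,340:370],(240,440),interpolation=cv2.INTER_CUBIC)])[:,:,::-1])
E
```

```text
t: 16.6
eef_pos: [0.5673, -0.2026, 0.0634]
ee_rot: [-3.137, -0.003, -1.522]
force: [-0.0, 4.9, 0.8]
width: 0.0118
leg_index [(0.85, [203.5, 264.4]), (0.39, [268.4, 328.9])]
lever_post [(0.61, [192.7, 256.0])]
leg_clip []
```

View pics/crop9.png

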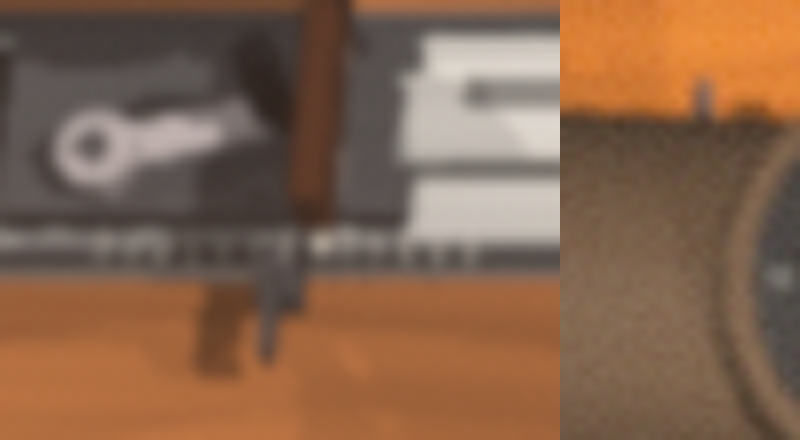

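Run:
```python
from h import *
S=grab_frame("scene");T=grab_frame("top")
p=(.6128,-.0301,.0478);c,s=np.cos(p[2]),np.sin(p[2])
def st(X): d=np.array(X)[:2]-np.array(p[:2]);return np.round([c*d[0]+s*d[1],-s*d[0]+c*d[1]],4)
print("cam",ray(S,[280,210])[0],ray(T,[280,210])[0],"tcp",st([.5673,-.2026]))
print("index",st(at_z(S,[205.25,280],.03)),"bar far top",st(at_z(S,[165+311/8,250+ 200/8],.07)), "bar far bottom mid", st(at_z(S,[165+311/8,250+222/8],.046)))
for y in(-.182,-.186,-.190):
  X=[(.05,y,.032),(.082,y,.032),(.082,y,0)];W=[(p[0]+c*a-s*b,p[1]+s*a+c*b,z) for a,b,z in X]
  print(y,((proj(S,W)-[165,250])*8).round(0).tolist(),((proj(T,W)-[340,135])*8).round(0).tolist())
for y in(-.165,-.17,-.175):
  X=[(.038,y,.03),(.045,y,.03),(.05,y,.078),(.05,y,.046)];W=[(p[0]+c*a-s*b,p[1]+s*a+c*b,z) for a,b,z in X]
  print("bar/idx",y,((proj(S,W)-[165,250])*8).round(0).tolist())
```

```text
cam [1.11358563 0.00780982 1.11687018] [ 0.42188844 -0.02023826  1.45209691] tcp [-0.0537 -0.1701]
index [ 0.0453 -0.1685] bar far top [ 0.0487 -0.1663] bar far bottom mid [ 0.0459 -0.1698]
-0.182 [[278.0, 251.0], [269.0, 345.0], [283.0, 381.0]] [[130.0, 166.0], [126.0, 71.0], [114.0, 89.0]]
-0.186 [[265.0, 251.0], [256.0, 345.0], [271.0, 381.0]] [[142.0, 166.0], [138.0, 71.0], [125.0, 89.0]]
-0.19 [[253.0, 251.0], [244.0, 345.0], [259.0, 381.0]] [[154.0, 166.0], [150.0, 71.0], [137.0, 89.0]]
bar/idx -0.165 [[335.0, 219.0], [333.0, 239.0], [311.0, 193.0], [325.0, 234.0]]
bar/idx -0.17 [[319.0, 219.0], [317.0, 239.0], [295.0, 193.0], [309.0, 234.0]]
bar/idx -0.175 [[304.0, 219.0], [302.0, 239.0], [279.0, 193.0], [294.0, 234.0]]
```

Index line is at scene px (205.3,280), and the finger is at (198,284–295). Both cameras give about 16.5 mm left to pull. I save a frame, pull, and compare numerically.

```bash
python3 -c "
from h import *
np.save('before.npy',np.mean([grab_frame('scene')['pixels'].astype(float) for _ in range(3)],0))"
python3 -m inch '0 0.04 -0.8 0 0 0 0;0 0.08 -1.65 0 0 0 0;0 0.08 -1.65 0 0 0 0;0 0.08 -1.65 0 0 0 0'
python3 - <<'E'
from h import *
S=grab_frame("scene");A=np.mean([grab_frame('scene')['pixels'].astype(float) for _ in range(3)],0);B=np.load('before.npy')
print("cols",list(range(190,212)))
for r in(278,279,280,281,282): print(r,"diff",(A-B)[r,190:212].sum(1).round().astype(int).tolist()); 
for r in (279,280,281): print(r,"after",A[r,190:212].sum(1).round().astype(int).tolist())
for r in(286,288,290,292,293): print(r,"finger",A[r,190:212].sum(1).round().astype(int).tolist())
p=(.6128,-.0301,.0478);c,s=np.cos(p[2]),np.sin(p[2])
for y in(-.184,-.186):
  X=[(.041,y,.03),(.045,y,.03)]+[(.08,y+a,.032) for a in(-.002,.002)]+[(.08,y+.002,0)]+[(.07,y+a,.032) for a in(-.002,.002)]+[(.07,y+.002,0)];W=[(p[0]+c*a-s*b,p[1]+s*a+c*b,z) for a,b,z in X]
  print(y,proj(S,W).round(1).tolist())
E
```

```text
t: 17.6
eef_pos: [0.5682, -0.2185, 0.0634]
ee_rot: [-3.137, -0.003, -1.521]
force: [-0.9, 4.8, 1.4]
width: 0.0116
cols [190, 191, 192, 193, 194, 195, 196, 197, 198, 199, 200, 201, 202, 203, 204, 205, 206, 207, 208, 209, 210, 211]
278 diff [2, 9, 6, 7, 3, -3, -8, -6, 23, 54, 49, 34, 39, 48, 34, 13, 23, 20, 21, 94, 227, 296]
279 diff [7, 23, 20, 15, 11, 7, 8, 25, 89, 130, 98, 66, 60, 43, -7, -40, -8, 14, 16, 60, 132, 164]
280 diff [9, 25, 26, 24, 19, 11, 14, 49, 134, 165, 111, 81, 72, 26, -46, -88, -53, -4, 7, 17, 40, 45]
281 diff [2, 11, 15, 22, 21, 9, 8, 40, 114, 123, 76, 65, 70, 24, -45, -76, -53, -10, 2, 4, 5, 4]
282 diff [-2, 0, 2, 12, 10, 5, 6, 15, 43, 48, 40, 52, 56, 21, -16, -28, -18, -4, 2, 1, 2, 0]
279 after [242, 262, 271, 263, 250, 246, 264, 299, 370, 415, 409, 366, 322, 328, 367, 372, 385, 409, 424, 437, 480, 520]
280 after [233, 255, 278, 271, 248, 240, 271, 326, 416, 461, 444, 388, 329, 336, 386, 382, 365, 379, 395, 388, 393, 420]
281 after [195, 209, 242, 245, 218, 206, 235, 276, 347, 386, 384, 346, 290, 284, 324, 315, 289, 308, 324, 303, 291, 315]
286 finger [274, 236,
[... 160 characters left out ...]
5, 198, 196, 220, 272, 301, 308, 309, 310, 313, 312, 312, 312]
290 finger [225, 209, 210, 211, 224, 265, 289, 274, 246, 251, 279, 297, 303, 306, 309, 309, 308, 309, 307, 306, 305, 304]
292 finger [233, 219, 221, 226, 247, 292, 307, 279, 247, 270, 311, 329, 333, 333, 334, 334, 334, 333, 334, 333, 332, 333]
293 finger [242, 229, 233, 241, 272, 309, 308, 264, 234, 267, 310, 329, 330, 333, 334, 334, 335, 335, 334, 336, 335, 336]
-0.184 [[199.4, 278.4], [199.2, 279.9], [197.1, 292.4], [198.7, 292.4], [200.5, 296.9], [197.5, 288.7], [199.0, 288.7], [200.8, 293.3]]
-0.186 [[198.6, 278.4], [198.5, 279.9], [196.3, 292.4], [197.9, 292.4], [199.7, 296.9], [196.7, 288.7], [198.3, 288.7], [200.1, 293.3]]
```

Run:
```python
from h import *
T=grab_frame("top");S=grab_frame("scene")
I=cv2.imread("pics/top0.png").astype(int).sum(2);J=cv2.imread("pics/scene0.png").astype(int).sum(2)
print("finger cols 350..366");[print(r,I[r,350:367].tolist()) for r in range(144,158)]
print("idx cols 314..330");[print(r,I[r,314:331].tolist()) for r in range(152,163)]
print("scene0 finger 192..206");[print(r,J[r,192:207].tolist()) for r in range(281,299)]
print("scene0 idx 228..246");[print(r,J[r,228:247].tolist()) for r in range(276,285)]
p=(.6128,-.0301,.0478);c,s=np.cos(p[2]),np.sin(p[2])
for y in(-.085,-.185):
  X=[(a,y,z) for a,z in((.04,.03),(.045,.03),(.05,.078),(.05,.046),(.055,.032),(.08,.032),(.055,0),(.08,0))];W=[(p[0]+c*a-s*b,p[1]+s*a+c*b,z) for a,b,z in X]
  print(y,"S",proj(S,W).round(1).tolist(),"\n  T",proj(T,W).round(1).tolist())
```

```text
finger cols 350..366
144 [333, 319, 337, 343, 350, 359, 336, 345, 345, 344, 354, 353, 366, 354, 353, 366, 359]
145 [330, 319, 326, 343, 357, 335, 335, 312, 322, 349, 358, 357, 354, 363, 351, 362, 363]
146 [336, 329, 326, 332, 348, 339, 314, 292, 324, 332, 350, 343, 331, 337, 345, 334, 363]
147 [316, 315, 325, 327, 337, 343, 314, 278, 298, 344, 343, 316, 282, 295, 298, 310, 342]
148 [344, 334, 323, 325, 345, 323, 303, 272, 296, 331, 349, 293, 253, 255, 251, 285, 306]
149 [353, 349, 316, 340, 341, 329, 319, 287, 293, 344, 332, 297, 250, 209, 238, 248, 299]
150 [353, 341, 355, 340, 343, 329, 312, 281, 299, 334, 354, 324, 234, 238, 217, 254, 281]
151 [360, 346, 338, 341, 343, 324, 317, 279, 301, 333, 351, 335, 284, 235, 220, 208, 276]
152 [343, 348, 334, 336, 338, 328, 315, 281, 295, 352, 361, 344, 286, 239, 222, 220, 253]
153 [349, 329, 340, 336, 341, 326, 319, 282, 292, 321, 340, 334, 284, 215, 225, 206, 250]
154 [311, 314, 305, 306, 309, 307, 281, 265, 269, 292, 310, 307, 262, 221, 200, 197, 240]
155 [306, 314, 314, 294, 283, 284, 266, 246, 247, 254, 267, 271, 227, 196, 186, 181, 226]
[... 3415 characters left out ...]
, 237, 239, 240, 238, 238, 240, 240, 243, 240, 240, 240]
284 [279, 268, 261, 272, 281, 285, 287, 286, 287, 284, 280, 282, 284, 288, 285, 288, 287, 286, 290]
-0.085 S [[237.8, 278.1], [237.7, 279.9], [236.2, 274.2], [237.2, 279.3], [237.5, 283.3], [237.0, 292.5], [238.3, 288.0], [237.9, 297.0]] 
  T [[319.9, 160.4], [319.8, 158.5], [321.0, 153.5], [320.2, 155.6], [319.8, 154.7], [319.5, 145.4], [319.0, 156.7], [318.7, 147.6]]
-0.185 S [[199.0, 278.1], [198.9, 279.9], [195.9, 274.2], [197.8, 279.2], [198.4, 283.2], [197.5, 292.4], [200.2, 287.9], [199.3, 296.9]] 
  T [[357.4, 159.6], [357.3, 157.7], [359.8, 152.7], [358.1, 154.9], [357.3, 153.9], [356.9, 144.7], [355.7, 155.9], [355.3, 146.9]]
```

Scene and top agree. The index is at stand y ≈ -0.186 against a mark of ≈ -0.1853, so it is within about 1 mm. Now I slide along the bar with a light grip to push the lever.

```bash
python3 -m inch '0 0 0.04 0 0 0 0;0 0 0.04 0 0 0 0;0 1 0.09 0 0 0 0;0 2 0.14 0 0 0 0;0 3 0.19 0 0 0 0;0 3.8 0.22 0 0 0 0;0 4.5 0.26 0 0 0 0;0 5.2 0.29 0 0 0 0;0 5.9 0.33 0 0 0 0;0 6.5 0.35 0 0 0 0;0 6.5 0.35 0 0 0 0;0 6.5 0.35 0 0 0 0' 10
```

```text
t: 19.4
eef_pos: [0.6253, -0.2147, 0.0599]
ee_rot: [3.131, 0.0, -1.523]
force: [-14.0, 3.8, -0.2]
width: 0.0118
```

```bash
python3 -m inch '0 0.8 0 0.2 0 0 0;0 1.4 0.02 0.3 0 0 0;0 2 0.02 0.3 0 0 0;0 2.4 0.02 0.3 0 0 0;0 2.6 0.02 0.3 0 0 0;0 2.6 0.02 0.3 0 0 0;0 2.6 0.02 0.3 0 0 0' 10
python3 - <<'E'
from h import *
S=grab_frame("scene");T=grab_frame("top")
p=(.6128,-.0301,.0478);c,s=np.cos(p[2]),np.sin(p[2])
def st(X): d=np.array(X)[:2]-np.array(p[:2]);return np.round([c*d[0]+s*d[1],-s*d[0]+c*d[1]],4)
q=telemetry.get_state();print(st(q["eef_pos"]),q["force"])
for n,z in(("lever_post",.085),("lever_pivot",.044),("leg_index",.03)):
  for C,f in(("scene",S),("top",T)): print(n,C,[(round(d["p"],2),np.round(d["location"],1).tolist(),st(at_z(f,d["location"],z))) for d in pinpoint(C,n)][:2])
A=S["pixels"].astype(int).sum(2)
for r in(279,280,281): print(r,A[r,192:210].tolist())
E
```

```text
t: 20.27
eef_pos: [0.6405, -0.2143, 0.0595]
ee_rot: [3.111, 0.003, -1.526]
force: [-23.3, 4.8, 6.1]
width: 0.0119
[ 0.0188 -0.1854] [-23.9561362    4.03047266   6.39579539]
lever_post scene [(0.68, [181.7, 270.7], array([ 0.0439, -0.2195])), (0.63, [342.0, 233.6], array([-0.0617,  0.1853]))]
lever_post top []
lever_pivot scene [(0.45, [167.7, 269.8], array([ 0.0233, -0.2651])), (0.37, [131.4, 216.7], array([-0.1353, -0.3853]))]
lever_pivot top []
leg_index scene [(0.76, [201.8, 264.8], array([ 0.0025, -0.1811]))]
leg_index top [(0.94, [361.3, 175.0], array([-0.0015, -0.1938]))]
279 [202, 226, 232, 235, 235, 229, 248, 268, 279, 298, 307, 328, 367, 372, 387, 409, 418, 407]
280 [231, 240, 226, 227, 245, 251, 276, 297, 297, 309, 311, 335, 387, 384, 365, 378, 395, 380]
281 [219, 217, 192, 192, 223, 228, 242, 265, 276, 283, 276, 283, 325, 315, 285, 305, 322, 303]
```

```bash
python3 -m inch '0 0.8 0 0.2 0 0 0;0 1.3 0.02 0.3 0 0 0;0 1.6 0.02 0.3 0 0 0;0 1.6 0.02 0.3 0 0 0;0 1.6 0.02 0.3 0 0 0' 10
python3 - <<'E'
from h import *
S=grab_frame("scene");T=grab_frame("top")
p=(.6128,-.0301,.0478);c,s=np.cos(p[2]),np.sin(p[2])
def st(X): d=np.array(X)[:2]-np.array(p[:2]);return np.round([c*d[0]+s*d[1],-s*d[0]+c*d[1]],4)
q=telemetry.get_state();print(st(q["eef_pos"]),q["force"],q["ee_rot"])
print([(round(d["p"],2),st(at_z(S,d["location"],.085))) for d in pinpoint("scene","lever_post")])
cv2.imwrite("pics/crop10.png",np.hstack([cv2.resize(S["pixels"][240:300,150:230],(800,600),interpolation=cv2.INTER_CUBIC)])[:,:,::-1])
E
```

```text
t: 21.3
eef_pos: [0.6408, -0.2148, 0.0595]
ee_rot: [3.082, 0.007, -1.53]
force: [-38.5, 4.0, 17.8]
width: 0.0119
[ 0.0192 -0.1858] [-39.6688504    3.68415108  17.18233175] [ 3.0821095   0.0066532  -1.53015041]
[(0.75, array([ 0.0428, -0.2164]))]
```

View pics/crop10.png

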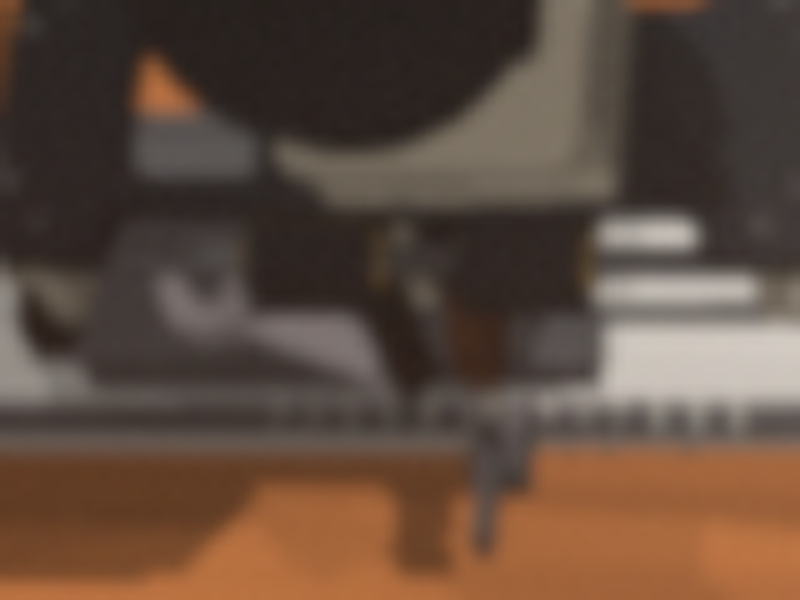

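The lever is closed: the hand is stalled at the end stop with force rising and no motion. The lever arm points to the far side at crop (410,370). The index at about crop (487,408) lines up with the finger at about (486,480–550). I ease off the push and firm the grip.

```bash
python3 -m inch '0 0.6 0 0.1 0 0 0;0 0.3 0 0.1 0 0 0;0 0.3 0 0.1 0 0 0;0 0.3 0 0.1 0 0 0;0 0.3 0 0.1 0 0 0' 25
python3 - <<'E'
from h import *
S=grab_frame("scene")
p=(.6128,-.0301,.0478);c,s=np.cos(p[2]),np.sin(p[2])
def st(X): d=np.array(X)[:2]-np.array(p[:2]);return np.round([c*d[0]+s*d[1],-s*d[0]+c*d[1]],4)
q=telemetry.get_state();print(st(q["eef_pos"]),q["eef_pos"],q["force"],q["ee_rot"],q["width"])
for n,z in (("lever_post",.085),("carrier_hook",.2),("rail_clip",.2)): print(n,[(round(d["p"],2),st(at_z(S,d["location"],z))) for d in pinpoint("scene",n)][:3])
A=np.mean([grab_frame('scene')['pixels'].astype(float).sum(2) for _ in range(3)],0)
for r in(279,280,281): print(r,A[r,192:210].round().astype(int).tolist())
E
```

```text
t: 22.08
eef_pos: [0.6405, -0.2147, 0.0595]
ee_rot: [3.076, 0.008, -1.531]
force: [-8.2, 4.6, 3.6]
width: 0.0118
[ 0.0188 -0.1857] [ 0.64049189 -0.21472869  0.05956338] [-9.17648713  4.69302337  2.62895847] [ 3.07589815  0.00755641 -1.53150967] 0.012086187890444276
lever_post [(0.53, array([ 0.0436, -0.2173])), (0.41, array([-0.0757,  0.1831]))]
carrier_hook [(0.78, array([0.0895, 0.4385])), (0.71, array([-0.0055,  0.1631]))]
rail_clip []
279 [196, 227, 234, 235, 234, 233, 252, 273, 294, 310, 310, 329, 369, 375, 388, 412, 428, 443]
280 [223, 239, 224, 227, 245, 255, 284, 305, 313, 322, 314, 335, 389, 385, 367, 381, 399, 391]
281 [217, 220, 193, 194, 222, 231, 253, 269, 280, 287, 276, 284, 325, 315, 288, 307, 325, 303]
```

```bash
python3 -c "
from station import arm; print(arm.job_done())"
```

```text
the job is handed in; nothing more can be done
None
```

I finished all the steps and handed the job in at about 22 s of robot time. No verdict was reported. I hung the smallest carrier near the rail's left end, slid it about 68 mm along the rail to the pointer and released it. I then pulled the leg out by its crossbar, pushed the cam lever closed while holding it, and ended with the crossbar gripped at 25 N.

**Last checks**
- **Carrier:** in the picture taken after release, the hook lined up with the pointer finger to about 1 mm. The hook network's last reading was a few mm further right. I put that down to noise and took no other look at the end.
- **Leg:** the index is at about y = -0.186 m against a mark I estimate at about -0.185 m. The mark itself is uncertain by 1–2 mm because the two cameras differ slightly. At the end the index line was in shadow, so the last position came mainly from the hand's position.
- **Lever:** raising the push from 23 N to about 39 N gave no further movement, and the post's position fits fully closed. I read that as the end stop; the angle was not measured directly. I then eased off to about 9 N, with the finger still against the post.
- **Force:** that peak was a wrist reading of about 39.7 N along x, about 43 N in all counting the upward part. It came from the finger against the lever post, not the gripper's body, but it is close to the 40 N limit for the body.
- **Grip:** the finger width is 12 mm, which matches the bar, and the hand is tilted about 4° from the push.
- **Mugs and pots:** I planned the moves to keep clear of them and felt no contact, but did not compare their positions at the end.

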